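# Swipe test of a laptop's new touch strip

### The job

Swipe-test the new touch strip of the opened laptop: with the fingertips, stroke along the whole strip in one unbroken light stroke from its free end to its end beside the round power key, so that it gives a little under the fingers all the way but is never squashed down to its stop, then lift clear. Do not touch the power key or press on the keyboard, and do not shift or pick up anything lying about.

Things in the scene. Friction and masses are not known exactly. Their poses are not given: they have to be found in the camera images.
- laptop: Laptop base without its display, aluminium, 220 (x) x 320 (y) x 16 mm high, fixed to the bench. Origin: centre of its underside, on the bench. Its +x points to the rear (hinge stubs, touch strip), -x to the palm rest and trackpad, +z up.
- strip (a joint): How far the touch strip is pressed down, m: 0 = untouched (over 0.0005 counts as touched), 0.007 = on its stop (over 0.006 counts as squashed). It sits on springs and moves straight down as a whole, without tipping: it begins to give at about 1.2 N, yields about 1.1 mm per further newton, and springs back when let go.
- strip_start (a point): Point on the middle of the strip's top face, 10 mm inside its free end (the laptop's +y end), where the stroke begins. Axes as the laptop's; it moves down with the strip.
- strip_mid (a point): Middle of the strip's top face. The strip is a straight black bar with round ends, 220 mm long (along the laptop's y), 14 mm wide, 78 mm to the rear of the laptop's centre. Untouched, its flat top stands 8 mm proud of the deck, 24 mm above the bench. Axes as the laptop's.
- strip_end (a point): Point on the middle of the strip's top face, 10 mm inside its end beside the power key (the laptop's -y end), where the stroke finishes. The stroke runs 200 mm from strip_start to strip_end.
- power_key: Round steel power key, 14 mm across, top 3 mm above the deck, fixed, in line with the strip 37 mm beyond the strip's -y end (centre to end). Origin: centre of its underside, on the deck. Not to be touched.
- keyboard: Black keyboard with dark keys, 86 x 276 mm, its top 2 mm above the deck, fixed; its rear edge lies 31 mm in front of the strip's centre line. Origin: centre of its underside, on the deck. Not to be pressed.
- suction_cup: Loose rubber suction cup for lifting screens, 40 mm across and 25 mm high, on the palm rest. Origin: centre of its underside. Leave alone.
- pry_bar: Loose grey plastic pry bar, 92 x 10 x 5 mm, on the palm rest. Origin: on its underside. Leave alone.
- flux_bottle: Loose white bottle, 28 mm across, 62 mm high, standing on the bench behind the laptop. Origin: centre of its underside. Leave alone.
- tin: Loose steel tin, 44 mm across, 32 mm high, standing behind the laptop. Origin: centre of its underside. Leave alone.
- screwdriver: Loose screwdriver, 150 mm long, lying on the bench beside the laptop's -y side. Leave alone.
- phone: Loose black phone, 150 x 73 x 8 mm, lying on the bench beside the laptop's +y side. Origin: centre of its underside. Leave alone.
- mouse: Loose black computer mouse, 100 x 58 x 31 mm, beside the screwdriver. Origin: centre of its underside. Leave alone.

How it is judged:
On the way, in this order (a step that is already met when the one before it is completed fails the run):
1. the strip is touched at its free end (value of joint strip above 0.0005 m and horizontal distance between the grasp point and strip_start below 0.015 m), for 0.05 s.
2. the stroke passes the middle of the strip, still touching it (value of joint strip above 0.0005 m and horizontal distance between the grasp point and strip_mid below 0.015 m), for 0.02 s.
3. the stroke reaches the end beside the power key, still touching (value of joint strip above 0.0005 m and horizontal distance between the grasp point and strip_end below 0.015 m), for 0.05 s.
At the end, for the whole second after the job is handed in: After the stroke from strip_start over strip_mid to strip_end (the grasp point within 15 mm of each, seen from above, with the strip pressed over 0.5 mm), the strip has sprung back up (under 0.5 mm) and every loose thing is within 20 mm of where it was (value of joint strip below 0.0005 m and distance of each of suction_cup, pry_bar, flux_bottle, tin, screwdriver, phone, mouse from where it was at the start of the episode below 0.02 m); the robot touches nothing.
It fails at once if the stroke is broken: the fingers leave the strip between its ends (they hover low over its middle 140 mm, the grasp point less than 35 mm above the strip, without pressing it) (value of joint strip below 0.0002 m and y of the grasp point in the frame of strip_mid between -0.07 and 0.07 m and x of the grasp point in the frame of strip_mid between -0.02 and 0.02 m and z of the grasp point in the frame of strip_mid below 0.035 m).
It fails at once if the strip is squashed down to its stop (over 6 mm) (value of joint strip above 0.006 m).
It fails at once if the power key is touched (contact force between the fingers and power_key above 0.3 N).
It fails at once if the keyboard is pressed by the fingers (over 2 N) (contact force between the fingers and keyboard above 2 N).
It fails at once if a loose thing is shifted or picked up (over 20 mm) (distance of any of suction_cup, pry_bar, flux_bottle, tin, screwdriver, phone, mouse from where it was at the start of the episode above 0.02 m).
It also fails if it takes over 45 s, if anything falls off the work surface, if the arm or the gripper's body presses on something with over 40 N, if the wrist force passes 120 N, or if a joint passes its speed limit or range.

### The arm

A 6-joint arm with a two-finger parallel gripper is mounted at the origin on the work surface. World frame = base frame: x ahead of the robot, y to its left, z up, the work surface at z = 0. Lengths are in m, angles in rad, forces in N, time in s.
With the tool pointing down it reaches from about 0.325 to 0.9 m from the base axis. Payload 3.5 kg.
Tool frame: the origin (TCP) lies midway between the tips of the shut fingers; the grasp point (between the pads) lies 19 mm behind it; z points along the fingers, y is the line along which they close (so a half turn about z gives the same grasp; the last joint's range is limited). The gripper opens to 85 mm and grips with 20 to 120 N. Pads are 22 mm wide; open, the fingers measure 114 mm over their backs; the gripper's body (76 mm by 85 mm) begins 54 mm behind the grasp point. The pads swing forward as they close: fully open they stand 13 mm farther back than shut.
Start: joints at [1.214, 0.276, -0.026, 1.268, 0, 1.467], TCP at [0.157, 0.605, 0.231] pointing down, gripper open.
Joint ranges: [-3.12, 3.12], [-0.85, 1.88], [-1.08, 1.24], [-1.95, 2.15], [-1.57, 1.53], [-3.14, 3.14]. Speed limits (rad/s): [2.57, 2.57, 3.14, 3.14, 3.14, 3.14].

### API

Orientations are given as a unit quaternion [x, y, z, w].
In Python, from workcell import manip gives the robot as it stands.
- The arm moves only by the tool servo_tool, never from a script. Its argument "steps" is a list of rows, each an object with "offset": the shift along the tool's x, y, z in m, a list of three; "twist": the turn, a rotation vector about the tool's x, y, z in degrees, a list of three; "gripper": the finger opening in m, from 0 to 0.0854. A call has exactly 10 rows; each row is the pose to reach, as a shift and turn from the pose commanded when the call began, along the tool's axes at that moment; what a row does not reach only later rows make up. A row lasts 1/12 s, in which the tool goes at most 41.7 mm and 7.16 degrees, less where a joint would pass 70% of its speed; a pose out of reach is approached as far as the arm can. A call with a gripper value outside its range is refused whole. The fingers move at their own pace and stop on an object; "force" is the grip in N (left out, the last holds). Time passes only in rows, so rows that repeat a pose let the fingers close, or fill a call up. It gives the time, the measured TCP pose, the force, the opening and the grip force at its end, in the units of the state.
- manip.observe(): the state, without advancing time (a new reading comes with each control period).
- manip.grab_frame(name): name is "scene" or "top"; returns a dict with "image" (384x512x3 uint8, red, green, blue), "fx", "fy", "cx", "cy" (pixels), "rvec" (rotation vector, rad) and "tvec" (3), from world to camera coordinates, as OpenCV has them. Camera axes: x right, y down, z forward; pixel columns grow to the right and rows downward; lengths in m; the calibration is good to about 2 mm. A picture is of the moment at which its call begins. There is no depth.
- manip.close_job(): hands the job in; it is judged then, once.
The state is a dict: "time": time; "joint_positions": joint angles; "dq": joint speeds; "joint_torque": joint torques, N m; "ee_pos": TCP position; "orientation": TCP orientation; "force": force on the tool from outside, world axes, zero at the start; "moment": the same for the moment, N m; "gripper_width": finger opening in m; "finger_force": force on a finger pad.
Only numpy, scipy, OpenCV 4.12 (cv2) and the standard library are available. Lean on these libraries where they do the work, as an engineer would, in place of code of your own. Each camera call takes 0.05 s, during which the arm holds its last target. There are 200 camera calls.

## Working session

There is one attempt and no reset: what is moved stays moved. The work goes in short steps, Python scripts to look and compute and a tool call to move; the robot and the scene stay as the last step left them, time stands still between calls to the robot, and variables do not carry over. Pictures are saved under pics/ and viewed, at most 10 in all, crops included, and the job is handed in when it is done.

Besides the shell and the picture viewer there is one more tool, called after "Request:" as name([rows], argument=value, ...), one row to a line, values as JSON. servo_tool: Moves the arm, as the interface text tells. Its arguments: {"type":"object","properties":{"steps":{"type":"array","items":{"type":"object","properties":{"offset":{"type":"array","items":{"type":"number"}},"twist":{"type":"array","items":{"type":"number"}},"gripper":{"type":"number"}}}},"force":{"type":"number"}},"required":["steps"]}

```bash
mkdir -p pics
cat > h.py <<'E'
import numpy as np,cv2,json
from workcell import manip
def grab(n,f):
    d=manip.grab_frame(n); cv2.imwrite(f'pics/{f}.png',cv2.cvtColor(d['image'],cv2.COLOR_RGB2BGR))
    np.savez(f'{f}.npz',**d); return d
def ray(f,uv,z):
    d=np.load(f'{f}.npz'); R=cv2.Rodrigues(d['rvec'])[0]; t=d['tvec'].reshape(3)
    c=-R.T@t; v=R.T@np.array([(uv[0]-d['cx'])/d['fx'],(uv[1]-d['cy'])/d['fy'],1]); return c+v*(z-c[2])/v[2]
def proj(f,P):
    d=np.load(f'{f}.npz'); K=np.array([[d['fx'],0,d['cx']],[0,d['fy'],d['cy']],[0,0,1]],float)
    return cv2.projectPoints(np.array(P,float).reshape(-1,1,3),d['rvec'],d['tvec'],K,None)[0].reshape(-1,2)
E
python3 - <<'E'
from h import *
for n in('top','scene'):
    grab(n,n+'0')
a=np.hstack([cv2.imread('pics/top0.png')]); cv2.imwrite('pics/t.png',cv2.resize(a,(800,600),interpolation=2))
print(manip.observe())
E
```

```text
{'time': 0.1, 'joint_positions': array([ 1.21361731e+00,  2.77061438e-01, -2.77350813e-02,  1.26796466e+00,
       -1.42090495e-05,  1.46738869e+00]), 'dq': array([ 0.00048375, -0.00043267,  0.00435399, -0.00017607,  0.00012965,
        0.00031454]), 'joint_torque': array([ 7.06901883e-04, -4.46708357e+01,  2.96128929e+01,  8.45114904e-03,
       -9.51631750e-05, -4.06114609e-06]), 'ee_pos': array([0.15668704, 0.60433107, 0.23027277]), 'orientation': array([ 1.26545420e-01,  9.91960328e-01, -9.58110513e-04, -2.17334511e-04]), 'force': array([-0.19594138, -0.61788518,  0.01678444]), 'moment': array([ 0.01656012,  0.00378748, -0.05361291]), 'finger_force': 0.0, 'gripper_width': 0.0853488982036206}
```

View pics/t.png

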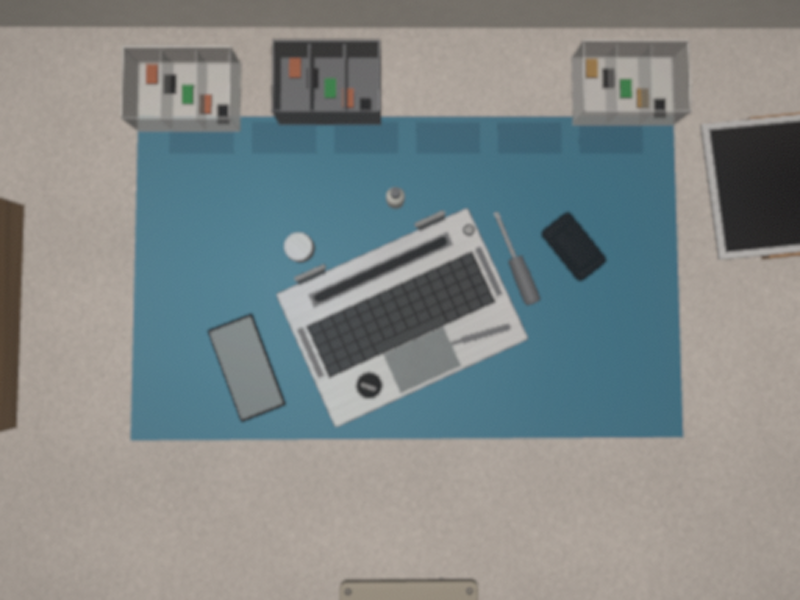

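View pics/scene0.png

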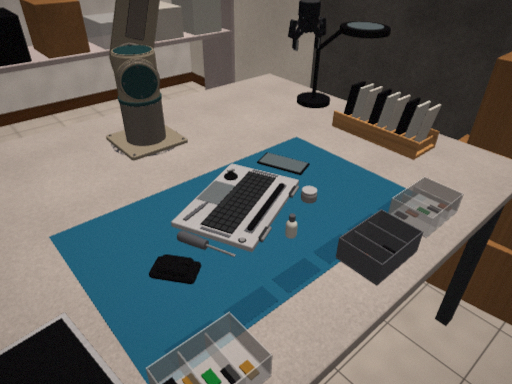

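The top view (800x600) shows the strip running from about (312,298), the free end, to (450,238). The power key is at (468,230), the tin at (298,246) and the bottle at (395,197). I'll enlarge the strip next.

Run:
```python
from h import *
a=cv2.imread('pics/top0.png')[115:285,165:365]; cv2.imwrite('pics/c.png',cv2.resize(a,(800,680)[:2],interpolation=2)[:600])
```

```text
(no output)
```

View pics/c.png

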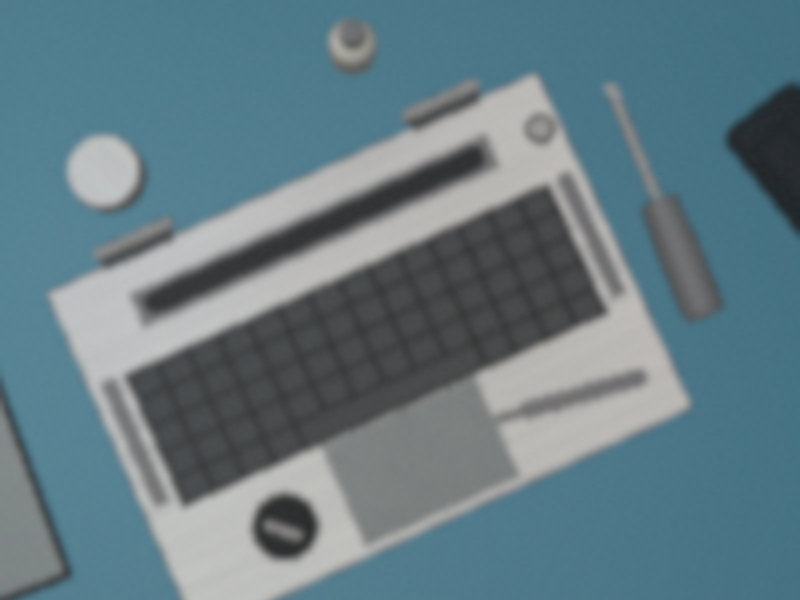

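The crop shows the strip ends at about (143,303) and (484,154), the key at (540,128), and laptop corners at (50,293), (540,75) and (690,407).

Run:
```python
from h import *
p=lambda u,v:(165+(u-1.5)/4,115+(v-1.5)/4)
g=lambda u,v,z:ray('top0',p(u,v),z)
A=g(141,303,.024);B=g(486,153,.024);k=g(540,127,.019)
rl=g(50,293,.016);rr=g(540,75,.016);fr=g(690,407,.016)
d=B-A;L=np.linalg.norm(d);print('A',A,'B',B,L,np.degrees(np.arctan2(d[1],d[0])))
e=rr-rl;print('rear',rl,rr,np.linalg.norm(e),np.degrees(np.arctan2(e[1],e[0])),'side',fr,np.linalg.norm(fr-rr))
ye=-e/np.linalg.norm(e); xe=np.array([ye[1],-ye[0],0]); 
c=(rl+rr)/2-xe*.110; c2=(rl+fr)/2
print('centre',c,c2,'mid from strip',(A+B)/2,'mid from rear',(rl+rr)/2-xe*.032,'key',k,'pred key',(A+B)/2-ye*.147)
print('tin',g(104,172,.032),'bottle',g(352,35,.062))
```

```text
A [0.52302019 0.14083246 0.024     ] B [ 0.61097371 -0.06175333  0.024     ] 0.2208547543572096 -66.53171087597408
rear [0.52945155 0.19553619 0.016     ] [ 0.65894251 -0.09505262  0.016     ] 0.31813482729711473 -65.98149393919677 side [ 0.46101422 -0.18180425  0.016     ] 0.21610518804309276
centre [0.49372149 0.0054683  0.016     ] [0.49523289 0.00686597 0.016     ] mid from strip [0.56699695 0.03953957 0.024     ] mid from rear [0.56496778 0.03721677 0.016     ] key [ 0.62718201 -0.09439077  0.019     ] pred key [ 0.62683061 -0.0947323   0.024     ]
tin [0.59905404 0.16162709 0.032     ] bottle [0.67295431 0.01697848 0.062     ]
```

Request:
servo_tool([
  {"offset":[-0.024,-0.018,0],"twist":[0,0,-4],"gripper":0},
  {"offset":[-0.048,-0.037,0],"twist":[0,0,-8],"gripper":0},
  {"offset":[-0.072,-0.055,0],"twist":[0,0,-12],"gripper":0},
  {"offset":[-0.096,-0.073,0],"twist":[0,0,-16],"gripper":0},
  {"offset":[-0.12,-0.091,0],"twist":[0,0,-20],"gripper":0},
  {"offset":[-0.144,-0.11,0],"twist":[0,0,-24],"gripper":0},
  {"offset":[-0.168,-0.128,0],"twist":[0,0,-28],"gripper":0},
  {"offset":[-0.192,-0.146,0],"twist":[0,0,-32],"gripper":0},
  {"offset":[-0.216,-0.165,0],"twist":[0,0,-36],"gripper":0},
  {"offset":[-0.24,-0.183,0],"twist":[0,0,-38],"gripper":0},
], force=40)

```text
time: 0.93
ee_pos: [0.3436, 0.366, 0.2309]
orientation: [-0.205, 0.979, -0.0, -0.0]
force: [0.4, 1.0, -0.7]
gripper_width: -0.0
finger_force: 0.0
```

Request:
servo_tool([
  {"offset":[-0.009,-0.036,0.013]},
  {"offset":[-0.018,-0.072,0.026]},
  {"offset":[-0.028,-0.108,0.04]},
  {"offset":[-0.037,-0.144,0.055]},
  {"offset":[-0.046,-0.18,0.07]},
  {"offset":[-0.055,-0.216,0.085]},
  {"offset":[-0.065,-0.252,0.1]},
  {"offset":[-0.074,-0.289,0.115]},
  {"offset":[-0.074,-0.289,0.13]},
  {"offset":[-0.074,-0.289,0.14]},
])

```text
invalid input at $.steps[0]: expected keys offset, twist, gripper
```

Run:
```python
from h import *
grab('top','top1');grab('scene','scene1');o=manip.observe();print(o['ee_pos'],o['orientation'],o['force'],o['moment'])
for f in('top1','scene1'):print(f,proj(f,[o['ee_pos'],[.527,.131,.024],[.607,-.052,.024],[.567,.0395,.024]]).round(1).tolist())
a=cv2.imread('pics/scene1.png')[150:260,160:320]; cv2.imwrite('pics/c1.png',cv2.resize(a,(800,550),interpolation=2))
```

```text
[0.34498867 0.36473829 0.23090652] [-2.01067631e-01  9.79577035e-01 -7.95232345e-04 -8.30478497e-05] [-0.17117276 -0.21617232  0.32480253] [0.02068294 0.0407548  0.01454678]
top1 [[56.3, 285.8], [204.1, 188.7], [282.0, 154.6], [243.2, 171.5]]
scene1 [[297.1, 77.2], [280.8, 184.6], [249.3, 225.5], [266.2, 203.5]]
```

View pics/c1.png

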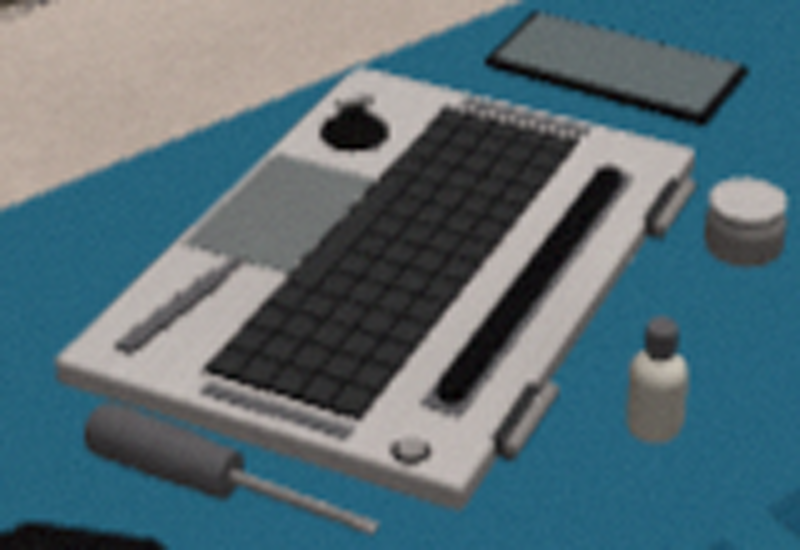

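The scene crop shows the strip from (610,172) to (450,395). My start and end points project to (604,173) and (446,377), so the two views agree. The last move was rejected for missing keys, so I'll send it again.

Request:
servo_tool([
  {"offset":[-0.009,-0.036,0.013],"twist":[0,0,0],"gripper":0},
  {"offset":[-0.018,-0.072,0.026],"twist":[0,0,0],"gripper":0},
  {"offset":[-0.028,-0.108,0.04],"twist":[0,0,0],"gripper":0},
  {"offset":[-0.037,-0.144,0.055],"twist":[0,0,0],"gripper":0},
  {"offset":[-0.046,-0.18,0.07],"twist":[0,0,0],"gripper":0},
  {"offset":[-0.055,-0.216,0.085],"twist":[0,0,0],"gripper":0},
  {"offset":[-0.065,-0.252,0.1],"twist":[0,0,0],"gripper":0},
  {"offset":[-0.074,-0.289,0.115],"twist":[0,0,0],"gripper":0},
  {"offset":[-0.074,-0.289,0.13],"twist":[0,0,0],"gripper":0},
  {"offset":[-0.074,-0.289,0.14],"twist":[0,0,0],"gripper":0},
])

```text
time: 1.87
ee_pos: [0.5264, 0.1307, 0.0895]
orientation: [-0.202, 0.979, 0.0, -0.001]
force: [-0.7, 0.5, -0.1]
gripper_width: 0.0001
finger_force: 0.0
```

Run:
```python
from h import *
from scipy.spatial.transform import Rotation as R
grab('top','top2');grab('scene','scene2');o=manip.observe();r=R.from_quat(o['orientation']).as_matrix()
print(o['ee_pos'],o['orientation'],o['force']);print(r.round(4))
for q in([.527,.131],[.607,-.052]):print('tool delta',r.T@(np.array(q+[.024])-o['ee_pos']))
for f in('top2','scene2'):print(f,proj(f,[o['ee_pos']]).round(1).tolist())
a=cv2.resize(cv2.imread('pics/scene2.png')[130:250,220:340],(480,480),interpolation=2);b=cv2.resize(cv2.imread('pics/top2.png')[150:230,165:218],(318,480),interpolation=2); cv2.imwrite('pics/c2.png',np.hstack([a,b]))
```

```text
[0.52350314 0.13209834 0.08882657] [-2.03249661e-01  9.79122385e-01  4.99635296e-04 -2.94625473e-03] [-0.92139395  0.40912832 -0.61030732]
[[-9.174e-01 -3.980e-01 -6.000e-03]
 [-3.980e-01  9.174e-01 -2.000e-04]
 [ 5.600e-03  2.200e-03 -1.000e+00]]
tool delta [-0.00313158 -0.00254044  0.06480477]
tool delta [-0.00368368 -0.20226151  0.06436708]
top2 [[199.7, 188.8]]
scene2 [[281.4, 163.6]]
```

View pics/c2.png

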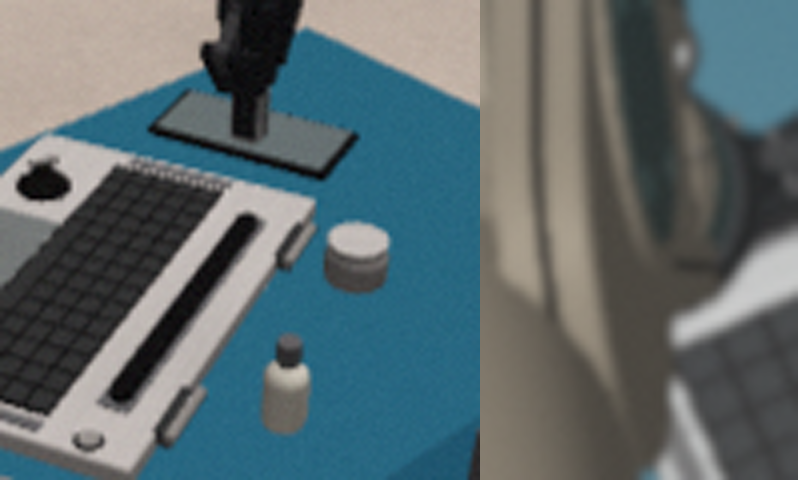

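The fingertips show at scene pixel (282,164), and I predicted (281,164). I'll descend to just above the strip.

Request:
servo_tool([
  {"offset":[0,0,0.008],"twist":[0,0,0],"gripper":0},
  {"offset":[0,0,0.016],"twist":[0,0,0],"gripper":0},
  {"offset":[0,0,0.024],"twist":[0,0,0],"gripper":0},
  {"offset":[0,0,0.032],"twist":[0,0,0],"gripper":0},
  {"offset":[0,0,0.04],"twist":[0,0,0],"gripper":0},
  {"offset":[0,0,0.046],"twist":[0,0,0],"gripper":0},
  {"offset":[0,0,0.05],"twist":[0,0,0],"gripper":0},
  {"offset":[0,0,0.053],"twist":[0,0,0],"gripper":0},
  {"offset":[0,0,0.055],"twist":[0,0,0],"gripper":0},
  {"offset":[0,0,0.055],"twist":[0,0,0],"gripper":0},
])

```text
time: 2.8
ee_pos: [0.5261, 0.1318, 0.036]
orientation: [-0.203, 0.979, 0.0, -0.0]
force: [-0.4, 0.4, -0.5]
gripper_width: 0.0002
finger_force: 0.0
```

```bash
cat > avg.py <<'E'
from h import *
from scipy.spatial.transform import Rotation as R
P=[];Q=[];F=[]
for i in range(16):
    d=manip.grab_frame('scene');o=manip.observe();P.append(o['ee_pos']);Q.append(o['orientation']);F.append(o['force'])
P=np.array(P);F=np.array(F);r=R.from_quat(Q).mean().as_matrix();p=P.mean(0)
print(o['time'],'p',p.round(4),P.std(0).round(4),'F',F.mean(0).round(2),F.std(0).round(2));print(r.round(4))
for q in([.527,.131],[.567,.0395],[.607,-.052]):print('delta',(r.T@(np.array(q+[.021])-p)).round(4))
E
python3 avg.py
```

```text
3.6 p [0.5264 0.1319 0.0365] [0.0002 0.     0.0001] F [0.13 0.08 0.06] [0.42 0.48 0.44]
[[-9.174e-01 -3.980e-01  4.000e-04]
 [-3.980e-01  9.174e-01  0.000e+00]
 [-4.000e-04 -1.000e-04 -1.000e+00]]
delta [-0.0002 -0.0011  0.0155]
delta [-0.0004 -0.1009  0.0155]
delta [-0.0007 -0.2008  0.0155]
```

Request:
servo_tool([
  {"offset":[0,-0.001,0.003],"twist":[0,0,0],"gripper":0},
  {"offset":[0,-0.001,0.006],"twist":[0,0,0],"gripper":0},
  {"offset":[0,-0.001,0.009],"twist":[0,0,0],"gripper":0},
  {"offset":[0,-0.001,0.011],"twist":[0,0,0],"gripper":0},
  {"offset":[0,-0.001,0.012],"twist":[0,0,0],"gripper":0},
  {"offset":[0,-0.001,0.013],"twist":[0,0,0],"gripper":0},
  {"offset":[0,-0.001,0.014],"twist":[0,0,0],"gripper":0},
  {"offset":[0,-0.001,0.0145],"twist":[0,0,0],"gripper":0},
  {"offset":[0,-0.001,0.0145],"twist":[0,0,0],"gripper":0},
  {"offset":[0,-0.001,0.0145],"twist":[0,0,0],"gripper":0},
])

```text
time: 4.43
ee_pos: [0.5262, 0.131, 0.0219]
orientation: [-0.203, 0.979, 0.0, -0.0]
force: [-1.9, -0.7, 2.6]
gripper_width: 0.0001
finger_force: 1.5
```

```bash
python3 avg.py
```

```text
5.2333 p [0.5265 0.131  0.0218] [0.0001 0.     0.    ] F [-2.34 -0.2   2.89] [0.43 0.47 0.6 ]
[[-9.173e-01 -3.981e-01 -2.000e-04]
 [-3.981e-01  9.173e-01  0.000e+00]
 [ 2.000e-04  1.000e-04 -1.000e+00]]
delta [-0.0005 -0.0002  0.0008]
delta [-0.0007 -0.1001  0.0008]
delta [-0.001  -0.1999  0.0008]
```

Request:
servo_tool([
  {"offset":[0,0,0.0005],"twist":[0,0,0],"gripper":0},
  {"offset":[0,-0.003,0.001],"twist":[0,0,0],"gripper":0},
  {"offset":[0,-0.008,0.001],"twist":[0,0,0],"gripper":0},
  {"offset":[0,-0.014,0.001],"twist":[0,0,0],"gripper":0},
  {"offset":[0,-0.02,0.001],"twist":[0,0,0],"gripper":0},
  {"offset":[0,-0.026,0.001],"twist":[0,0,0],"gripper":0},
  {"offset":[0,-0.032,0.001],"twist":[0,0,0],"gripper":0},
  {"offset":[0,-0.038,0.001],"twist":[0,0,0],"gripper":0},
  {"offset":[0,-0.044,0.001],"twist":[0,0,0],"gripper":0},
  {"offset":[0,-0.05,0.001],"twist":[0,0,0],"gripper":0},
])

```text
time: 6.07
ee_pos: [0.5467, 0.0846, 0.0208]
orientation: [-0.203, 0.979, 0.0, -0.0]
force: [-1.1, 2.3, 3.8]
gripper_width: -0.0
finger_force: 2.0
```

Depth is about 3 mm and steady, so I'll continue.

Request:
servo_tool([
  {"offset":[0,-0.006,0],"twist":[0,0,0],"gripper":0},
  {"offset":[0,-0.013,0],"twist":[0,0,0],"gripper":0},
  {"offset":[0,-0.02,0],"twist":[0,0,0],"gripper":0},
  {"offset":[0,-0.027,0],"twist":[0,0,0],"gripper":0},
  {"offset":[0,-0.034,0],"twist":[0,0,0],"gripper":0},
  {"offset":[0,-0.041,0],"twist":[0,0,0],"gripper":0},
  {"offset":[0,-0.048,0],"twist":[0,0,0],"gripper":0},
  {"offset":[0,-0.055,0],"twist":[0,0,0],"gripper":0},
  {"offset":[0,-0.062,0],"twist":[0,0,0],"gripper":0},
  {"offset":[0,-0.069,0],"twist":[0,0,0],"gripper":0},
])

```text
time: 6.9
ee_pos: [0.5742, 0.0212, 0.0208]
orientation: [-0.203, 0.979, 0.0, -0.0]
force: [-1.6, 2.0, 3.9]
gripper_width: 0.0001
finger_force: 2.1
```

Request:
servo_tool([
  {"offset":[0,-0.008,0],"twist":[0,0,0],"gripper":0},
  {"offset":[0,-0.017,0],"twist":[0,0,0],"gripper":0},
  {"offset":[0,-0.026,0],"twist":[0,0,0],"gripper":0},
  {"offset":[0,-0.035,0],"twist":[0,0,0],"gripper":0},
  {"offset":[0,-0.044,0],"twist":[0,0,0],"gripper":0},
  {"offset":[0,-0.053,0],"twist":[0,0,0],"gripper":0},
  {"offset":[0,-0.062,0],"twist":[0,0,0],"gripper":0},
  {"offset":[0,-0.07,0],"twist":[0,0,0],"gripper":0},
  {"offset":[0,-0.076,0],"twist":[0,0,0],"gripper":0},
  {"offset":[0,-0.08,0],"twist":[0,0,0],"gripper":0},
])

```text
time: 7.73
ee_pos: [0.6062, -0.0525, 0.0208]
orientation: [-0.203, 0.979, -0.0, 0.0]
force: [-0.8, 2.9, 3.8]
gripper_width: 0.0004
finger_force: 2.0
```

```bash
python3 avg.py
```

```text
8.5333 p [ 0.6064 -0.0522  0.0211] [0.0001 0.0005 0.0001] F [ 0.25 -2.07  3.68] [0.72 0.87 0.55]
[[-9.175e-01 -3.978e-01  1.000e-03]
 [-3.978e-01  9.175e-01 -1.600e-03]
 [-3.000e-04 -1.800e-03 -1.000e+00]]
delta [-0.      0.1997 -0.0003]
delta [-0.0003  0.0999 -0.0001]
delta [-0.0006 -0.      0.0001]
```

The fingers are at the strip end and still pressing, so I'll lift clear.

Request:
servo_tool([
  {"offset":[0,0,-0.005],"twist":[0,0,0],"gripper":0},
  {"offset":[0,0,-0.015],"twist":[0,0,0],"gripper":0},
  {"offset":[0,0,-0.03],"twist":[0,0,0],"gripper":0},
  {"offset":[0,0,-0.045],"twist":[0,0,0],"gripper":0},
  {"offset":[0,0,-0.06],"twist":[0,0,0],"gripper":0},
  {"offset":[0,0,-0.075],"twist":[0,0,0],"gripper":0},
  {"offset":[0,0,-0.09],"twist":[0,0,0],"gripper":0},
  {"offset":[0,0,-0.1],"twist":[0,0,0],"gripper":0},
  {"offset":[0,0,-0.1],"twist":[0,0,0],"gripper":0},
  {"offset":[0,0,-0.1],"twist":[0,0,0],"gripper":0},
])

```text
time: 9.37
ee_pos: [0.6057, -0.0512, 0.1211]
orientation: [-0.203, 0.979, 0.0, 0.0]
force: [-0.0, 0.8, -0.9]
gripper_width: 0.0002
finger_force: 0.0
```

Run:
```python
from h import *
o=manip.observe();print(o['ee_pos'],o['force']);print(manip.close_job())
```

```text
[ 0.60573376 -0.05119395  0.12108851] [-0.01261327  0.84198243 -0.8889565 ]
the job is handed in; nothing more can be done
None
```

I stroked the strip in one pass from its free end to the end beside the power key, reading about 3 mm of give at each check, lifted clear, and handed the job in; no verdict came back.

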